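Take the rinse nozzle off its quick coupling and park it

TASK

Take the brass rinse nozzle off the quick coupling on the rinse dock: press the coupling's orange winged sleeve down gently until the nozzle pops up, then draw the nozzle straight up and out so that the sleeve snaps back up. Stand the nozzle upright and fully home in the yellow parking block and let go. Never force or wrench the coupling, set the nozzle in gently, and leave everything else on the table where it is.

Things in the scene. Friction and masses are not known exactly. Their poses are not given: they have to be found in the camera images.
- dock: Fixed steel dock: plate 120 x 120 mm, 16 mm high, with a quick coupling upright in its middle. Origin: centre of its underside, on the table; z up the coupling's axis; the sleeve's wings point along its +y and -y. The aluminium coupling body is 34 mm across and ends 80 mm above the table. Its pawls hold the nozzle's groove until the sleeve is pressed down; pulling cannot overcome them.
- sleeve (a joint): How far the orange sleeve is pressed down, in m: 0 = sprung fully up, 0.008 = hard stop. Sprung: 4 N to start, 8 to 10 N near the stop; over 22 N is forcing it. At about 6.5 mm, found by feel, the pawls let go (the force drops by a few N) and the nozzle pops up 8 mm. The pawls then rest on its shank, so the sleeve stays about 6 mm down until the nozzle is drawn out, and then snaps up to 0.
- wing_a (a point): Point on the lowest clamping line of the sleeve's wing on the dock's +y side, 52 mm from the coupling's axis, 70 mm above the table with the sleeve up; moves with the sleeve. The orange wing plate is clamped by hand: its flat top is anywhere from 2 to 16 mm above this point, so feel for it. Each wing is 24 mm wide, 6 mm thick, 21 to 65 mm from the axis. Press either or both from above.
- wing_b (a point): The same on the wing of the dock's -y side. The sleeve's round collar, 48 mm across, reaches 82 mm above the table when up.
- nozzle: Loose brass rinse nozzle, 66 mm long, about 0.16 kg, upright in the coupling. Origin: centre of its shank's lower tip; z up its axis. Steel shank 18 mm across, 0 to 34 mm, bevelled tip, groove at 16 to 22. Brass grip 22 mm across, 34 to 60 mm (grasp at about 50); head 26 mm across, 60 to 66. Its origin is 48 mm above the table when locked, 56 popped up. Drawing it out drags, up to 20 N.
- park: Fixed yellow parking block, 70 x 70 mm, 45 mm high, with one upright hole 21 mm across and 40 mm deep, slightly bevelled, in the middle of its top. Origin: centre of its underside, on the table. The nozzle is fully home when the step under its brass grip rests on the block's top, its tip 11 mm above the table. A blue block of the same shape, not to be used, stands near; the two may change places.
- park_mouth (a point): Centre of the hole's mouth, at the block's top face, 45 mm above the table.
- bowl_a: Loose black cupping bowl, 90 mm across, 65 mm high; leave alone. Origin: centre of its underside.
- bowl_b: A second such bowl; leave alone.
- bowl_c: A third such bowl; leave alone.
- pitcher: Loose brass-coloured pitcher, 80 mm across, 100 mm high, with a handle; leave alone. Origin: centre of its underside.
- spoon: Loose steel cupping spoon, 170 mm long, lying flat; leave alone. Origin: the middle of its underside.
- jar: Loose amber jar with a steel lid, 60 mm across, 90 mm high; leave alone. Origin: centre of its underside.
Things that resemble listed ones, but are neither listed nor needed, are in the scene too. What is shaped like the dock but turquoise is not meant. Of the things that look like the park, take the one that is farthest from the robot's base at the start.

How it is judged:
By the outcome, as a careful person would: the job done as asked, in the order asked, and still so for the second after the job is handed in, with the robot touching nothing.
It also fails if it takes over 69 s, if anything falls off the work surface, if the arm or the gripper's body presses on something with over 40 N, if the wrist force passes 120 N, or if a joint passes its speed limit or range.

ROBOT

A 6-joint arm with a two-finger parallel gripper is mounted at the origin on the work surface. World frame = base frame: x ahead of the robot, y to its left, z up, the work surface at z = 0. Lengths are in mm, angles in degrees, forces in N, time in s.
With the tool pointing down it reaches from about 250 to 800 mm from the base axis. Payload 3.9 kg.
Tool frame: the origin (TCP) lies at the centre of the arm's flange, where the gripper is bolted on; the fingertips stand 173 mm ahead of it and the grasp point (between the pads) lies 155 mm ahead of it; z points along the fingers, y is the direction in which the jaws open and shut (so a half turn about z gives the same grasp; the last joint's range is limited). The gripper opens to 85 mm and grips with 20 to 120 N. Pads are 22 mm wide; open, the fingers measure 114 mm over their backs; the gripper's body (76 mm by 85 mm) begins 54 mm behind the grasp point. The pads swing forward as they close: fully open they stand 13 mm farther back than shut.
Start: joints at [-64.343, 14.897, -7.913, 67.191, 0, 90], TCP at [227.311, -473.229, 404.704] pointing down, gripper open.
Joint ranges: [-159.42, 159.42], [-47.68, 98.78], [-73.54, 78.23], [-108.79, 121.32], [-90, 84.71], [-180, 180]. Speed limits (degrees/s): [147.25, 147.25, 180, 180, 180, 180].

INTERFACE

Orientations are given as a 3x3 rotation matrix whose columns are the frame's x, y, z axes.
In Python, from bench import ctrl gives the robot as it stands.
- The arm moves only by the tool drive_tool, never from a script. Its argument "motion" is a list of rows, each a list of 5 numbers: the closure in counts, from 0 (fully open) to 255 (shut), then the shift along the tool's x, y, z in cm, then the turn about the tool's z in rad. In form: [[claw, tx, ty, tz, spin], ...]. A call has 1 to 10 rows; each row is the pose to reach, as a shift and turn from the pose commanded when the call began, along the tool's axes at that moment; what a row does not reach only later rows make up. A row lasts 1/12 s, in which the tool goes at most 41.7 mm and 7.16 degrees, less where a joint would pass 70% of its speed; a pose out of reach is approached as far as the arm can. A call with a gripper value outside its range is refused whole. The fingers move at their own pace and stop on an object; "grip_force" is the grip in N (left out, the last holds). Time passes only in rows, so rows that repeat a pose let the fingers close. It gives the time, the measured TCP pose, the force and the opening at its end, in the units of the state.
- ctrl.state(): the state, without advancing time (a new reading comes with each control period).
- ctrl.capture(name): name is "scene" or "top" or "wrist"; returns a dict with "color" (400x640x3 uint8, red, green, blue), "vertical_fov" (degrees; the focal length in pixels is half the picture's height over the tangent of half this angle, whatever the lens; pixels are square), "cx", "cy" (the principal point, pixels), "k1" (the pictures are not rectified: a ray, as slopes to the right and down, at radius r is drawn at 1 + k1 r^2 times it, then the intrinsics apply), "xyz" and "attitude" of the camera in the world. Camera axes: x right, y down, z forward; pixel columns grow to the right and rows downward; lengths in mm; the calibration is good to about 2 mm. A picture is of the moment at which its call begins. There is no depth.
- ctrl.close_job(): hands the job in, once; it reports no verdict.
The state is a dict: "clock": time; "q": joint angles; "dq": joint speeds; "joint_torque": joint torques, N m; "tcp_pos": TCP position; "tcp_rot": TCP orientation; "wrist_force": force on the tool from outside, world axes, zero at the start; "torque": the same for the moment, N m; "gripper_width": finger opening in mm.
Only numpy, scipy, OpenCV 4.12 (cv2) and the standard library are available. Lean on these libraries where they do the work, as an engineer would, in place of code of your own. Each camera call takes 0.05 s, during which the arm holds its last target. There are 200 camera calls.

## Working session

There is one attempt and no reset: what is moved stays moved. The work goes in short steps, Python scripts to look and compute and a tool call to move; the robot and the scene stay as the last step left them, time stands still between calls to the robot, and variables do not carry over. Pictures are saved under pics/ and viewed, about 8 in all and at most 12, crops included, and the job is handed in when it is done.

Besides the shell and the picture viewer there is one more tool, called after "Emit:" in YAML: its name, and indented under it one key for each argument. drive_tool: Moves the arm, as the interface text tells. Its arguments: {"type":"object","properties":{"motion":{"type":"array","items":{"type":"array","items":{"type":"number"}}},"grip_force":{"type":"number"}},"required":["motion"]}

```bash
mkdir -p pics
cat > h.py <<'E'
import numpy as np, cv2
from bench import ctrl
def cap(n,save=None):
    c=ctrl.capture(n)
    if save: cv2.imwrite('pics/'+save,cv2.cvtColor(c['color'],cv2.COLOR_RGB2BGR))
    return c
def K(c):
    f=200/np.tan(np.radians(c['vertical_fov'])/2); return np.array([[f,0,c['cx']],[0,f,c['cy']],[0,0,1]])
def ray(c,uv):
    p=cv2.undistortPoints(np.array([[uv]],float),K(c),np.array([c['k1'],0,0,0,0.]))[0,0]
    return np.array(c['attitude'])@np.array([p[0],p[1],1])
def onz(c,uv,z):
    d=ray(c,uv);o=np.array(c['xyz']);return o+d*(z-o[2])/d[2]
def proj(c,P):
    R=np.array(c['attitude']);t=-R.T@np.array(c['xyz'])
    return cv2.projectPoints(np.array([P],float),cv2.Rodrigues(R.T)[0],t,K(c),np.array([c['k1'],0,0,0,0.]))[0][0,0]
E
python3 - <<'E'
from h import *
for n in ['scene','top','wrist']:
    c=cap(n,n+'0.png'); print(n,c['vertical_fov'],c['k1'],c['xyz'],np.round(c['attitude'],3).tolist())
s=ctrl.state(); print(s['clock'],s['tcp_rot'],s['gripper_width'],s['wrist_force'])
E
```

```text
scene 54.489693587950875 -0.06593740604383379 [ 952.77690458 -550.89372085  685.0054976 ] [[0.788, 0.368, -0.493], [0.615, -0.49, 0.618], [-0.014, -0.791, -0.612]]
top 43.99537609782496 -0.12473450586946495 [ 307.86174444   41.8059317  1506.79662373] [[-0.007, -0.994, 0.108], [-1.0, 0.006, -0.009], [0.008, -0.108, -0.994]]
wrist 71.3798121012269 -0.014458763633942932 [ 286.54866125 -444.7847492   372.12327489] [[0.432, -0.87, -0.238], [-0.902, -0.417, -0.111], [-0.002, 0.263, -0.965]]
0.15 [[ 9.01408166e-01  4.32969806e-01 -6.81752229e-04]
 [ 4.32970343e-01 -9.01407086e-01  1.39544869e-03]
 [-1.03491394e-05 -1.55304734e-03 -9.99998794e-01]] 85.62791882077642 [-0.24176268 -0.61222287  1.18409456]
```

View pics/top0.png

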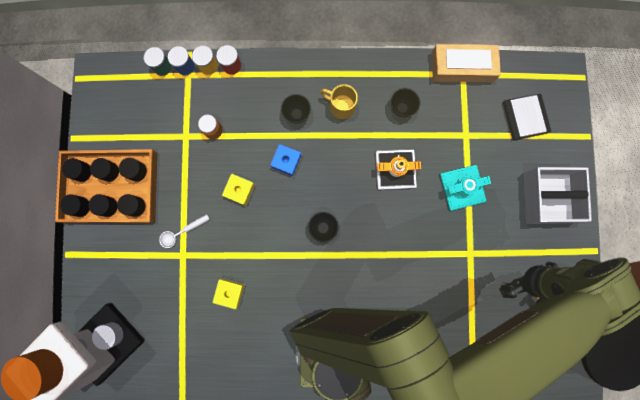

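View pics/scene0.png

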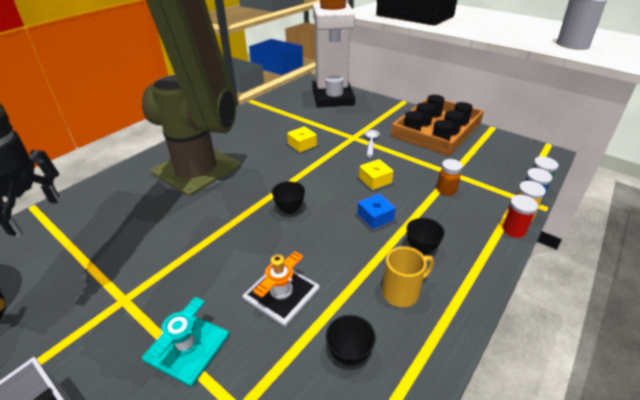

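The top view shows the dock at about (397,168) with its wings left and right. The yellow candidates are at (238,189) and (228,294), the blue block is at (286,159) and the turquoise decoy at (465,187). Next I measure these.

Run:
```python
from h import *
c=cap('top');im=c['color'];hsv=cv2.cvtColor(im,cv2.COLOR_RGB2HSV)
def blobs(m,amin,box=None):
    n,l,s,ce=cv2.connectedComponentsWithStats(m.astype(np.uint8))
    return [(l==i,s[i],ce[i]) for i in range(1,n) if s[i][4]>=amin]
y=cv2.inRange(hsv,(22,150,150),(33,255,255))
for m,s,ce in blobs(y>0,200):
    if s[2]<45 and s[3]<45:
        r=cv2.minAreaRect(np.argwhere(m)[:,::-1].astype(np.float32)); print('yellow',s,ce,r,onz(c,r[0],45),np.linalg.norm(onz(c,ce,45)[:2]))
        pts=[onz(c,p,45)[:2] for p in cv2.boxPoints(r)];print(np.round(pts))
b=im[155:180,374:424];
o=cv2.inRange(hsv,(5,150,120),(20,255,255));o2=np.zeros_like(o);o2[140:195,365:430]=o[140:195,365:430]
r=cv2.minAreaRect(np.argwhere(o2>0)[:,::-1].astype(np.float32));print('orange',r,[np.round(onz(c,p,78)[:2]) for p in cv2.boxPoints(r)],onz(c,r[0],78))
g=cv2.cvtColor(im,cv2.COLOR_RGB2GRAY);w=np.zeros_like(g);w[140:195,365:430]=((hsv[140:195,365:430,1]<40)&(g[140:195,365:430]>150))*255
r=cv2.minAreaRect(np.argwhere(w>0)[:,::-1].astype(np.float32));print('plate',r,[np.round(onz(c,p,16)[:2]) for p in cv2.boxPoints(r)],onz(c,r[0],16))
cr=cv2.resize(im[135:200,360:430],None,fx=5,fy=5,interpolation=cv2.INTER_CUBIC)
c2=cap('scene')['color'];cr2=cv2.resize(c2[240:330,235:330],(343,325),interpolation=cv2.INTER_CUBIC)
cv2.imwrite('pics/dock.png',cv2.cvtColor(np.hstack([cr,cr2]),cv2.COLOR_RGB2BGR))
```

```text
yellow [223 174  30  30 569] [237.28998243 188.91388401] ((237.2327423095703, 188.95689392089844), (24.029081344604492, 23.89777374267578), 23.198591232299805) [484.62727388 286.94715973  45.        ] 563.2307021001534
[[466. 334.]
 [532. 307.]
 [503. 240.]
 [438. 267.]]
yellow [213 279  29  30 605] [227.22644628 293.63966942] ((227.296142578125, 293.5807800292969), (24.7330322265625, 24.82073974609375), 15.255120277404785) [176.07647593 313.80843766  45.        ] 359.92624519449504
[[150. 359.]
 [220. 340.]
 [202. 269.]
 [132. 288.]]
orange ((398.6470642089844, 165.41175842285156), (42.6862678527832, 18.91777801513672), 14.03624439239502) [array([ 536., -123.]), array([ 590., -138.]), array([ 559., -260.]), array([ 505., -244.])] [ 547.47182972 -190.99002506   78.        ]
plate ((396.0, 169.0), (38.0, 40.0), 90.0) [array([ 606., -132.]), array([ 606., -256.]), array([ 488., -253.]), array([ 489., -130.])] [ 546.77564878 -192.65574638   16.        ]
```

View pics/dock.png

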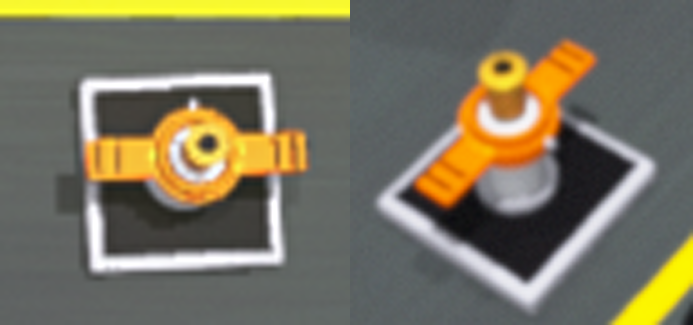

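The nozzle leans from parallax, as expected. The dock is at about (547,-192) with a yaw of about 2°. I'll move above it at the same height, with the jaws along the wings, for a closer look.

Emit:
drive_tool:
  motion:
    - [0,41,-11.55,0,0.4]
    - [0,41,-11.55,0,0.4]
    - [0,41,-11.55,0,0.4]
    - [0,41,-11.55,0,0.4]
    - [0,41,-11.55,0,0.4]
    - [0,41,-11.55,0,0.4]
    - [0,41,-11.55,0,0.4]
    - [0,41,-11.55,0,0.4]
    - [0,41,-11.55,0,0.4]
    - [0,41,-11.55,0,0.4]

```text
clock: 1.08
tcp_pos: [531.3, -204.7, 404.7]
tcp_rot: [[0.999, 0.048, 0.0], [0.048, -0.999, -0.0], [0.0, 0.0, -1.0]]
wrist_force: [0.5, -0.5, -0.5]
gripper_width: 85.1
```

Emit:
drive_tool:
  motion:
    - [0,0,0,0,0]
    - [0,0,0,0,0]
    - [0,0,0,0,0]

```text
clock: 1.33
tcp_pos: [529.9, -206.2, 404.3]
tcp_rot: [[0.999, 0.049, -0.001], [0.049, -0.999, -0.0], [-0.001, 0.0, -1.0]]
wrist_force: [0.4, 0.1, -0.9]
gripper_width: 85.6
```

Run:
```python
from h import *
c=cap('wrist','w1.png');s=ctrl.state();print(s['clock'],s['tcp_pos'],np.round(s['tcp_rot'],3).tolist(),s['wrist_force'],s['gripper_width'],c['xyz'])
print(proj(c,[547,-191,16]),proj(c,[547,-191,114]))
```

```text
1.3833 [ 529.45903495 -206.81224063  404.48863598] [[0.999, 0.047, -0.001], [0.047, -0.999, -0.0], [-0.001, -0.0, -1.0]] [-0.92375957 -0.35194862  0.12811915] 85.46084910746363 [ 595.71831739 -203.52519636  372.40458512]
[310.00777824 158.88400197] [305.83471093 172.92698922]
```

View pics/w1.png

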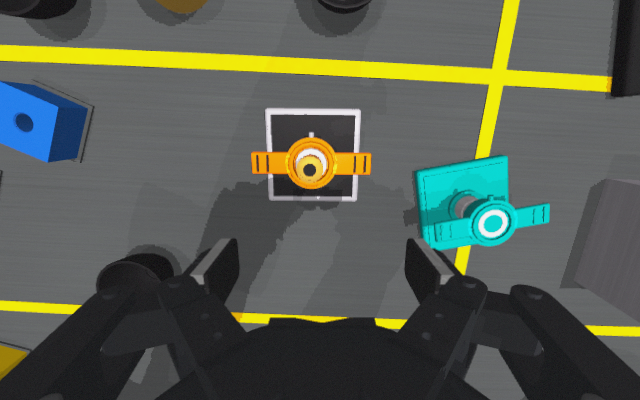

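The wrist view shows the dock plate at (313,155), the collar at (311,163) and the nozzle head at (310,168), with the wings nearly horizontal. Now I fit these precisely.

Run:
```python
from h import *
c=cap('wrist');im=c['color'];hsv=cv2.cvtColor(im,cv2.COLOR_RGB2HSV);g=cv2.cvtColor(im,cv2.COLOR_RGB2GRAY)
R=(slice(95,210),slice(240,385))
def full(m): z=np.zeros(g.shape,np.uint8); z[R]=m[R]; return z
w=full(((hsv[...,1]<40)&(g>170)).astype(np.uint8)); 
r=cv2.minAreaRect(np.argwhere(w>0)[:,::-1].astype(np.float32))
P=np.array([onz(c,p,16)[:2] for p in cv2.boxPoints(r)]);print('plate',r,P.round(1).tolist(),P.mean(0));
print('sides',np.linalg.norm(P-np.roll(P,1,0),axis=1), 'yaw',[np.degrees(np.arctan2(*(P[(i+1)%4]-P[i])[::-1])) for i in range(4)])
o=full(cv2.inRange(hsv,(3,150,120),(18,255,255)))
for z in(72,80,86):
  xs=np.argwhere(o>0);L=xs[xs[:,1]<280].mean(0)[::-1];Rr=xs[xs[:,1]>342].mean(0)[::-1]
  e=[onz(c,(xs[:,1].min()-.5,L[1]),z)[:2],onz(c,(xs[:,1].max()+.5,Rr[1]),z)[:2]];d=e[0]-e[1]
  print(z,'wings',e,np.linalg.norm(d),(e[0]+e[1])/2,'yaw',np.degrees(np.arctan2(-d[0],d[1])))
h=full(cv2.inRange(hsv,(19,90,120),(30,255,255)));n=np.argwhere(h>0);cc,rr=cv2.minEnclosingCircle(n[:,::-1].astype(np.float32));print('nozzle',cc,rr,onz(c,cc,114))
cv2.imwrite('pics/c1.png',cv2.cvtColor(cv2.resize(im[R],None,fx=5,fy=5,interpolation=cv2.INTER_CUBIC),cv2.COLOR_RGB2BGR))
```

```text
plate ((311.14056396484375, 153.01641845703125), (94.50740051269531, 90.40618133544922), 1.4688007831573486) [[493.1, -130.6], [608.0, -134.5], [610.4, -250.1], [495.5, -256.3]] [ 551.75894274 -192.84669449]
sides [125.7572814  115.02042587 115.63945782 115.14285238] yaw [np.float64(-1.9337894099046193), np.float64(-88.80631648297498), np.float64(-176.89397200711974), np.float64(91.08907349859062)]
72 wings [array([ 547.36176538, -128.14096407]), array([ 552.67692954, -259.27293177])] 131.23964309970737 [ 550.01934746 -193.70694792] yaw 2.3210958162854216
80 wings [array([ 548.63612758, -130.16531756]), array([ 553.80982356, -257.80708252])] 127.74657448890676 [ 551.22297557 -193.98620004] yaw 2.3210958162854336
86 wings [array([ 549.59189923, -131.68358267]), array([ 554.65949408, -256.70769559])] 125.12677303080629 [ 552.12569666 -194.19563913] yaw 2.3210958162854043
nozzle (310.5, 162.0) 59.188358306884766 [ 557.07236133 -195.61860145  114.        ]
```

View pics/c1.png

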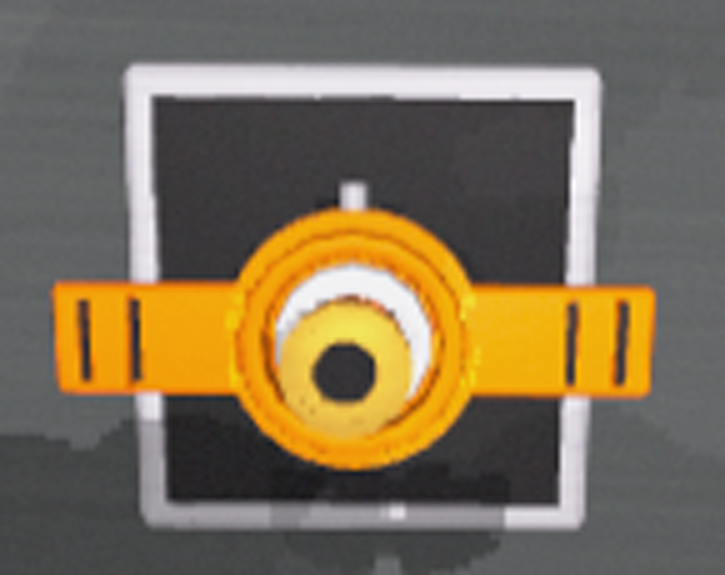

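Run:
```python
from h import *
c=cap('wrist');s=ctrl.state();R=np.array(s['tcp_rot']);t=np.array(s['tcp_pos'])
N=onz(c,(308.8,169),114);C=onz(c,(311,162.4),82);print(N,C,t)
ct=cap('top');print('top nozzle',onz(ct,(360+207/5,135+144/5),114), 'collar',onz(ct,(360+197/5,135+153/5),82))
for p in (N,C,[551,-194,0]):print((R.T@(np.array(p)-t)).round(1))
print(np.degrees(np.arctan2(R[1,0],R[0,0])))
```

```text
[ 550.23330466 -194.64924707  114.        ] [ 551.78302579 -195.48849326   82.        ] [ 529.08320966 -207.40823947  404.73826402]
top nozzle [ 546.08492516 -193.18293453  114.        ] collar [ 546.23572506 -192.54368127   82.        ]
[ 21.9 -11.8 290.7]
[ 23.4 -10.9 322.7]
[ 22.7 -12.4 404.7]
2.627537134779601
```

Emit:
drive_tool:
  motion:
    - [40,2.15,-1.2,0,0]
    - [40,2.15,-1.2,3,0]
    - [40,2.15,-1.2,7,0]
    - [40,2.15,-1.2,11,0]
    - [40,2.15,-1.2,13.5,0]
    - [40,2.15,-1.2,13.5,0]
    - [40,2.15,-1.2,13.5,0]
    - [40,2.15,-1.2,13.5,0]

```text
clock: 2.2
tcp_pos: [551.5, -194.4, 271.6]
tcp_rot: [[0.999, 0.047, 0.003], [0.047, -0.999, -0.001], [0.003, 0.001, -1.0]]
wrist_force: [0.3, -0.8, 0.5]
gripper_width: 72.0
```

Run:
```python
from h import *
c=cap('wrist','w2.png');s=ctrl.state();print(s['tcp_pos'],s['wrist_force'],s['gripper_width'])
im=cv2.imread('pics/w2.png');t=cap('scene','s2.png');sc=cv2.imread('pics/s2.png')
cv2.imwrite('pics/m2.png',np.hstack([im[100:400,140:500],cv2.resize(sc[190:330,200:360],(343,300),interpolation=cv2.INTER_CUBIC)]))
```

```text
[ 551.93377805 -194.34667507  272.23426973] [ 0.7179349  -0.46933483  0.04892333] 72.2286675432477
```

View pics/m2.png

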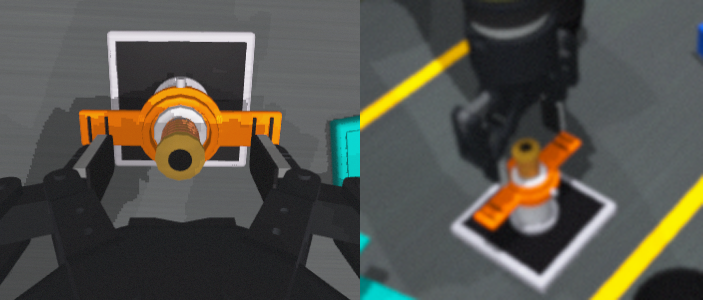

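Centred: the nozzle head at crop (180,160) lies midway between the pads at 108 and 252. Next I descend and feel for the wings.

Emit:
drive_tool:
  motion:
    - [40,0,0,0.6,0]
    - [40,0,0,1.2,0]
    - [40,0,0,1.8,0]
    - [40,0,0,1.8,0]

```text
clock: 2.63
tcp_pos: [550.4, -193.2, 250.4]
tcp_rot: [[0.999, 0.048, -0.002], [0.048, -0.999, 0.001], [-0.002, -0.001, -1.0]]
wrist_force: [-0.4, 0.7, -0.8]
gripper_width: 72.0
```

Emit:
drive_tool:
  motion:
    - [40,0,0,0.15,0]
    - [40,0,0,0.3,0]
    - [40,0,0,0.3,0]

```text
clock: 2.88
tcp_pos: [550.9, -193.4, 248.4]
tcp_rot: [[0.999, 0.048, -0.0], [0.048, -0.999, 0.0], [-0.0, -0.0, -1.0]]
wrist_force: [-0.2, 0.6, -0.5]
gripper_width: 71.8
```

Emit:
drive_tool:
  motion:
    - [40,0,0,0.15,0]
    - [40,0,0,0.3,0]
    - [40,0,0,0.3,0]

```text
clock: 3.13
tcp_pos: [550.9, -193.4, 245.5]
tcp_rot: [[0.999, 0.048, -0.0], [0.048, -0.999, 0.0], [-0.0, -0.0, -1.0]]
wrist_force: [0.4, 0.2, 0.5]
gripper_width: 72.2
```

Emit:
drive_tool:
  motion:
    - [40,0,0,0.15,0]
    - [40,0,0,0.3,0]
    - [40,0,0,0.3,0]

```text
clock: 3.38
tcp_pos: [550.9, -193.4, 242.4]
tcp_rot: [[0.999, 0.048, -0.0], [0.048, -0.999, 0.0], [-0.0, -0.0, -1.0]]
wrist_force: [0.3, 1.0, -0.6]
gripper_width: 72.2
```

Emit:
drive_tool:
  motion:
    - [40,0,0,0.1,0]
    - [40,0,0,0.2,0]
    - [40,0,0,0.2,0]

```text
clock: 3.63
tcp_pos: [550.9, -193.4, 240.5]
tcp_rot: [[0.999, 0.048, -0.0], [0.048, -0.999, 0.0], [-0.0, -0.0, -1.0]]
wrist_force: [0.0, -0.7, -0.3]
gripper_width: 72.3
```

Emit:
drive_tool:
  motion:
    - [40,0,0,0.1,0]
    - [40,0,0,0.2,0]
    - [40,0,0,0.2,0]

```text
clock: 3.88
tcp_pos: [551.0, -193.5, 238.9]
tcp_rot: [[0.999, 0.048, 0.0], [0.048, -0.999, -0.0], [0.0, 0.0, -1.0]]
wrist_force: [-0.6, -0.2, 2.9]
gripper_width: 72.2
```

Contact at TCP z ≈ 239. Now I press gently.

Emit:
drive_tool:
  motion:
    - [40,0,0,0.1,0]
    - [40,0,0,0.2,0]
    - [40,0,0,0.2,0]

```text
clock: 4.13
tcp_pos: [551.0, -193.5, 237.0]
tcp_rot: [[0.999, 0.048, 0.0], [0.048, -0.999, -0.0], [0.0, 0.0, -1.0]]
wrist_force: [-0.7, 1.4, 5.5]
gripper_width: 71.9
```

Emit:
drive_tool:
  motion:
    - [40,0,0,0.1,0]
    - [40,0,0,0.2,0]
    - [40,0,0,0.2,0]

```text
clock: 4.38
tcp_pos: [551.0, -193.5, 235.0]
tcp_rot: [[0.999, 0.048, 0.0], [0.048, -0.999, -0.0], [0.0, 0.0, -1.0]]
wrist_force: [-1.3, 1.8, 6.1]
gripper_width: 71.8
```

Emit:
drive_tool:
  motion:
    - [40,0,0,0.05,0]
    - [40,0,0,0.1,0]
    - [40,0,0,0.1,0]

```text
clock: 4.63
tcp_pos: [551.0, -193.4, 234.2]
tcp_rot: [[0.999, 0.048, 0.0], [0.048, -0.999, -0.0], [0.0, 0.0, -1.0]]
wrist_force: [-1.9, 0.9, 5.7]
gripper_width: 72.0
```

Emit:
drive_tool:
  motion:
    - [40,0,0,0.05,0]
    - [40,0,0,0.1,0]
    - [40,0,0,0.1,0]

```text
clock: 4.88
tcp_pos: [551.0, -193.5, 233.3]
tcp_rot: [[0.999, 0.048, 0.001], [0.048, -0.999, -0.0], [0.001, 0.0, -1.0]]
wrist_force: [-2.3, 0.6, 7.3]
gripper_width: 71.9
```

Emit:
drive_tool:
  motion:
    - [40,0,0,0.05,0]
    - [40,0,0,0.05,0]
    - [40,0,0,0.05,0]

```text
clock: 5.13
tcp_pos: [551.1, -193.5, 232.5]
tcp_rot: [[0.999, 0.048, 0.001], [0.048, -0.999, -0.0], [0.0, 0.0, -1.0]]
wrist_force: [-1.2, 1.5, 5.7]
gripper_width: 72.1
```

Run:
```python
from h import *
w=cap('wrist','w3.png')['color'];s=ctrl.state();print(s['tcp_pos'],s['wrist_force'])
sc=cap('scene','s3.png')['color']
hsv=cv2.cvtColor(w,cv2.COLOR_RGB2HSV);print('hole row', [ (np.argwhere(cv2.inRange(cv2.cvtColor(cv2.imread(f)[:,:,::-1].copy(),cv2.COLOR_RGB2HSV),(16,80,60),(30,255,255))[150:400,250:400]>0).max(0)) for f in('pics/w2.png','pics/w3.png')])
```

```text
[ 551.03425791 -193.45521572  232.47488352] [-0.86040872 -0.16775277  4.46568413]
hole row [array([130, 149]), array([169, 149])]
```

The force dropped from 7.3 to about 4.5 N, so the pawls may have let go. I check by picture.

Run:
```python
import cv2,numpy as np
a,b=cv2.imread('pics/s2.png'),cv2.imread('pics/s3.png');w=cv2.imread('pics/w3.png')
f=lambda x:cv2.resize(x[225:315,235:320],(265,280),interpolation=cv2.INTER_CUBIC)
cv2.imwrite('pics/m3.png',np.hstack([f(a),f(b),w[100:380,180:450]]))
```

```text
(no output)
```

View pics/m3.png

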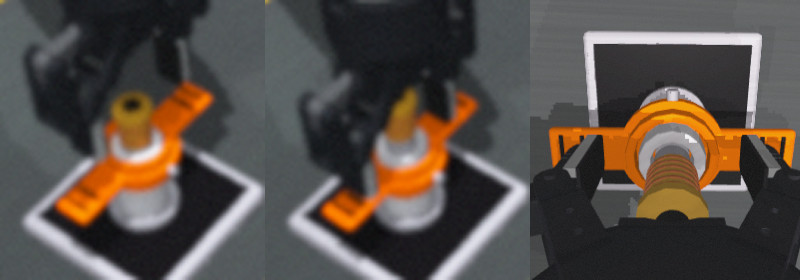

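Emit:
drive_tool:
  motion:
    - [40,0,0,-0.15,0]
    - [40,0,0,-0.25,0]
    - [40,0,0,-0.25,0]

```text
clock: 5.48
tcp_pos: [551.0, -193.4, 234.5]
tcp_rot: [[0.999, 0.048, -0.0], [0.048, -0.999, 0.0], [-0.0, -0.0, -1.0]]
wrist_force: [0.5, 0.5, -0.2]
gripper_width: 72.2
```

Emit:
drive_tool:
  motion:
    - [40,0,0,-0.6,0]
    - [40,0,0,-1.4,0]
    - [40,0,0,-2.6,0]
    - [40,0,0,-2.6,0]
    - [40,0,0,-2.6,0]

```text
clock: 5.9
tcp_pos: [551.5, -193.7, 261.8]
tcp_rot: [[0.999, 0.048, 0.002], [0.048, -0.999, -0.001], [0.002, 0.001, -1.0]]
wrist_force: [-0.6, 1.1, -0.2]
gripper_width: 72.0
```

Run:
```python
from h import *
c=cap('wrist','w4.png');s=ctrl.state();print(s['tcp_pos'],s['wrist_force'])
sc=cap('scene','s4.png')
a,b=cv2.imread('pics/s2.png'),cv2.imread('pics/s4.png');w=cv2.imread('pics/w4.png')
f=lambda x:cv2.resize(x[225:315,235:320],(265,280),interpolation=cv2.INTER_CUBIC)
cv2.imwrite('pics/m4.png',np.hstack([f(a),f(b),w[100:380,180:450]]))
def shape(f):
    h=cv2.cvtColor(cv2.imread(f),cv2.COLOR_BGR2HSV);o=cv2.inRange(h,(3,180,120),(14,255,255));o[:220]=0;o[330:]=0;o[:,:240]=0;o[:,340:]=0;return np.argwhere(o>0).mean(0)
for k in '0','2','3','4':print(k,shape('pics/%s.png'%('scene0' if k=='0' else 's'+k)))
for z in (114,122):print(proj(c,[550.8,-194,z]))
for z in (82,76):print(proj(sc,[550.8,-130,z-7]))
```

```text
[ 551.16988464 -193.4833944   261.09578643] [-0.93205474 -0.42361351  0.93251644]
0 [278.58914729 276.85271318]
2 [273.83910387 278.76374745]
3 [278.43686869 279.41414141]
4 [276.05031447 279.25995807]
[321.15719515 269.57501476]
[321.1488362  278.97110355]
[298.72756976 253.18963258]
[298.87024025 255.12154193]
```

View pics/m4.png

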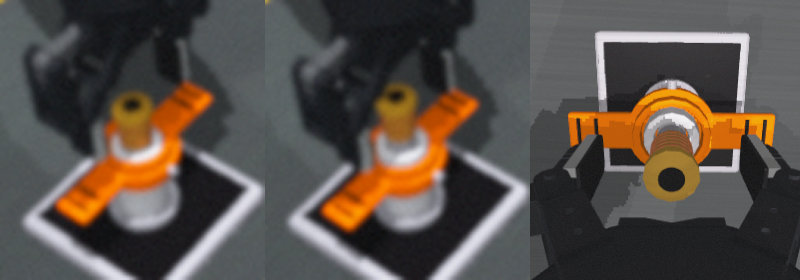

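Popped: the sleeve stays down unloaded, and the head at wrist pixel (321,281) matches the popped prediction (321,279). Now I grasp.

Emit:
drive_tool:
  motion:
    - [120,0,0,0,0]
    - [160,0,0,0,0]
    - [180,0,0,0,0]
    - [200,0,0,0,0]
    - [220,0,0,0,0]
    - [255,0,0,0,0]
    - [255,0,0,0,0]
    - [255,0,0,0,0]
  grip_force: 60

```text
clock: 6.67
tcp_pos: [550.9, -193.5, 260.6]
tcp_rot: [[0.999, 0.048, -0.0], [0.048, -0.999, 0.0], [-0.0, -0.0, -1.0]]
wrist_force: [1.0, -0.3, -0.5]
gripper_width: 22.9
```

Emit:
drive_tool:
  motion:
    - [255,0,0,-0.1,0]
    - [255,0,0,-0.2,0]
    - [255,0,0,-0.3,0]
    - [255,0,0,-0.4,0]

```text
clock: 7.0
tcp_pos: [550.4, -193.2, 263.6]
tcp_rot: [[0.999, 0.048, -0.002], [0.048, -0.999, 0.001], [-0.002, -0.001, -1.0]]
wrist_force: [0.7, -1.3, -9.0]
gripper_width: 22.8
```

Emit:
drive_tool:
  motion:
    - [255,0,0,-0.3,0]
    - [255,0,0,-0.6,0]
    - [255,0,0,-0.9,0]
    - [255,0,0,-1.2,0]
    - [255,0,0,-1.5,0]
    - [255,0,0,-1.5,0]

```text
clock: 7.5
tcp_pos: [551.7, -193.6, 281.6]
tcp_rot: [[0.999, 0.048, 0.003], [0.048, -0.999, -0.001], [0.003, 0.001, -1.0]]
wrist_force: [0.3, -0.5, -2.7]
gripper_width: 22.8
```

Emit:
drive_tool:
  motion:
    - [255,0,0,-0.3,0]
    - [255,0,0,-0.6,0]
    - [255,0,0,-1.0,0]
    - [255,0,0,-1.5,0]
    - [255,0,0,-2.5,0]
    - [255,0,0,-4.5,0]
    - [255,0,0,-7,0]
    - [255,0,0,-9.5,0]
    - [255,0,0,-9.5,0]
    - [255,0,0,-9.5,0]

```text
clock: 8.33
tcp_pos: [551.7, -193.6, 376.9]
tcp_rot: [[0.999, 0.048, 0.004], [0.048, -0.999, -0.002], [0.004, 0.002, -1.0]]
wrist_force: [-0.5, 0.6, -1.9]
gripper_width: 22.8
```

Run:
```python
from h import *
c=cap('wrist','w5.png');s=ctrl.state();R=np.array(s['tcp_rot']);t=np.array(s['tcp_pos']);print(t,s['wrist_force'],s['gripper_width'],s['q'])
cap('scene','s5.png')
ct=cap('top','t5.png');hsv=cv2.cvtColor(ct['color'],cv2.COLOR_RGB2HSV)
y=cv2.inRange(hsv,(22,150,150),(33,255,255));y[:165]=0;y[215:]=0;y[:,:215]=0;y[:,262:]=0
r=cv2.minAreaRect(np.argwhere(y>0)[:,::-1].astype(np.float32));p=onz(ct,r[0],45);print(r,p,np.degrees(np.arctan2(R[1,0],R[0,0])))
M=y.copy();sub=hsv[165:215,215:262];
print('delta tool',R.T@(p-t))
a,b=cv2.imread('pics/s5.png'),cv2.imread('pics/t5.png')
cv2.imwrite('pics/m5.png',np.hstack([cv2.resize(a[200:320,215:345],(325,300),interpolation=cv2.INTER_CUBIC),cv2.resize(b[160:220,210:270],(300,300),interpolation=cv2.INTER_CUBIC)]))
```

```text
[ 551.02396376 -193.45796941  375.13782111] [ 0.38121645  0.69732167 -1.65414184] 22.96900734781841 [-1.93459176e+01  2.14022351e+01 -2.84994906e+00  6.56781941e+01
  1.38715579e-03  1.57918277e+02]
((237.2327423095703, 188.95689392089844), (24.029081344604492, 23.89777374267578), 23.198591232299805) [484.62727388 286.94715973  45.        ] 2.7358208028174
delta tool [ -43.76553596 -483.17008766  329.87851356]
```

View pics/m5.png

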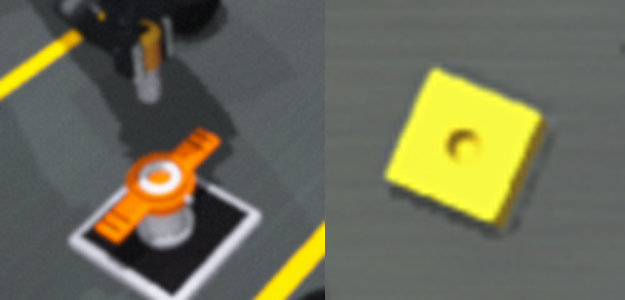

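The sleeve has snapped up, the nozzle is in the gripper, and the hole shows in the middle of the yellow block. I carry the nozzle over the farther block at the same height, turning to keep joint 6 in range.

Emit:
drive_tool:
  motion:
    - [255,-0.2,-2,0,-0.1]
    - [255,-0.5,-5.5,0,-0.2]
    - [255,-0.9,-9.5,0,-0.32]
    - [255,-1.3,-13.5,0,-0.44]
    - [255,-1.6,-17.5,0,-0.56]
    - [255,-2.0,-21.5,0,-0.68]
    - [255,-2.3,-25.5,0,-0.8]
    - [255,-2.7,-29.5,0,-0.9]
    - [255,-3.1,-33.5,0,-1.0]
    - [255,-3.4,-37,0,-1.1]

```text
clock: 9.32
tcp_pos: [497.9, 176.6, 373.2]
tcp_rot: [[0.405, 0.914, -0.003], [0.914, -0.405, -0.001], [-0.002, -0.003, -1.0]]
wrist_force: [0.5, -0.4, -2.4]
gripper_width: 22.6
```

Emit:
drive_tool:
  motion:
    - [255,3,-1.7,0,0]
    - [255,6,-3.4,0,0]
    - [255,8.5,-4.9,0,0]
    - [255,9.75,-5.6,0,0]
    - [255,9.75,-5.6,0,0]
    - [255,9.75,-5.6,0,0]
    - [255,9.75,-5.6,0,0]

```text
clock: 9.9
tcp_pos: [488.1, 285.4, 373.8]
tcp_rot: [[0.411, 0.912, -0.002], [0.912, -0.411, -0.002], [-0.002, -0.001, -1.0]]
wrist_force: [-0.8, -0.3, -2.0]
gripper_width: 22.9
```

Run:
```python
from h import *
c=cap('wrist','w6.png');s=ctrl.state();print(s['tcp_pos'],np.round(s['tcp_rot'],3).tolist(),s['wrist_force'],s['q'])
print(proj(c,[485,287,45]),proj(c,[489,286,45]))
```

```text
[488.27326547 285.13013492 374.10291283] [[0.412, 0.911, -0.001], [0.911, -0.412, -0.001], [-0.002, -0.001, -1.0]] [ 0.0543635  -0.36273913 -1.69825527] [ 3.02920723e+01  1.97000202e+01 -5.61208646e+00  6.47924577e+01
 -3.46992829e-02  1.44612220e+02]
[318.94270051 181.88328773] [322.66400878 181.22092587]
```

View pics/w6.png

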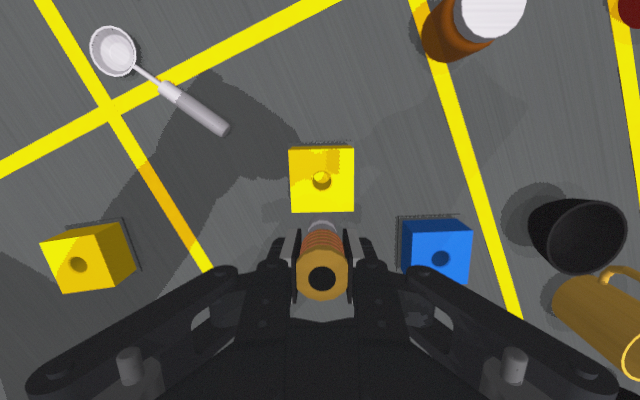

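The hole is at about (321,180) and the held nozzle's head at about (322,277). I measure both with the same camera so the calibration error mostly cancels.

Run:
```python
from h import *
c=cap('wrist');im=c['color'];s=ctrl.state();R=np.array(s['tcp_rot']);t=np.array(s['tcp_pos']);hsv=cv2.cvtColor(im,cv2.COLOR_RGB2HSV)
y=cv2.inRange(hsv,(22,100,100),(34,255,255));y[:135]=0;y[222:]=0;y[:,:275]=0;y[:,370:]=0
p=np.argwhere(y>0);print('bbox',p.min(0),p.max(0))
cs,_=cv2.findContours(y,cv2.RETR_EXTERNAL,cv2.CHAIN_APPROX_NONE);k=max(cs,key=cv2.contourArea)
print(cv2.approxPolyDP(k,5,True)[:,0].tolist())
v=hsv[150:212,290:353,2].astype(int);print(hsv[165:196:2,306:338:2,2])
H=cv2.cvtColor(im,cv2.COLOR_RGB2GRAY)
d=np.zeros_like(H);
hv=hsv[...,2];hole=np.zeros_like(H);hole[165:198,304:342]=(hv[165:198,304:342]<185)*255
q=np.argwhere(hole>0)[:,::-1].astype(np.float32);print('hole',q.min(0),q.max(0),cv2.minEnclosingCircle(q))
head=np.zeros_like(H);hd=cv2.inRange(hsv,(14,90,50),(30,255,255));head[255:305,290:355]=hd[255:305,290:355]
q=np.argwhere(head>0)[:,::-1].astype(np.float32);print('head',q.min(0),q.max(0))
dk=np.zeros_like(H);dk[262:292,308:336]=(hv[262:292,308:336]<40)*255;q=np.argwhere(dk>0)[:,::-1].astype(np.float32);(dc,r)=cv2.minEnclosingCircle(q);print('bore',dc,r)
hp=onz(c,dc,t[2]-138.6);print('head tool',R.T@(hp-t));print(t)
bgr=im[150:300,280:365,::-1];cv2.imwrite('pics/m6.png',cv2.resize(bgr,None,fx=4,fy=4,interpolation=cv2.INTER_CUBIC))
```

```text
bbox [145 287] [212 353]
[[350, 145], [287, 150], [291, 212], [353, 210]]
[[235 235 234 234 233 235 234 234 235 234 224 222 224 223 224 222]
 [235 235 235 234 235 234 234 233 234 234 228 223 222 222 223 223]
 [234 234 235 234 234 234 234 233 234 234 234 223 223 222 223 222]
 [235 234 234 235 234 229 219 215 215 216 225 227 228 227 222 222]
 [234 234 234 234 213 230 241 241 241 224 209 211 234 233 227 224]
 [234 234 234 232 236 241 241 241 241 234 223 210 230 241 237 241]
 [235 234 234 238 239 241 241 241 224 233 233 214 226 240 241 241]
 [237 237 231 167 180 240 241 235 222 222 229 180 144 240 241 241]
 [241 241 241 158 144 166 217 222 221 214 172 133 128 240 241 241]
 [241 241 241 196 142 137 143 155 157 140 140 136 189 241 241 240]
 [241 240 240 241 146 139 145 144 142 142 140 136 230 241 241 241]
 [241 241 241 241 227 142 143 143 142 141 140 212 241 240 241 241]
 [241 241 240 240 241 228 186 157 154 171 224 241 241 241 241 241]
 [241 240 241 241 241 241 241 241 241 231 241 241 241 241 241 241]
 [241 241 241 241 241 241 241 241 241 241 241 241 241 241 241 241]
 [241 241 241 241 241 241 241 241 241 241 240 241 241 240 241 241]]
hole [312. 177.] [330. 189.] ((321.11468505859375, 180.56422424316406), 9.248030662536621)
head [296. 255.] [348. 300.]
bore (321.739990234375, 278.0) 12.896140098571777
head tool [-2.60082480e-02 -2.84301226e-01  1.38600275e+02]
[488.37737461 285.03457039 374.32656715]
```

Run:
```python
from h import *
c=cap('wrist');s=ctrl.state();R=np.array(s['tcp_rot']);t=np.array(s['tcp_pos'])
h=onz(c,(321.2,180.4),45);print(h,'tool',R.T@(h-t),t)
sc=cap('scene');hsv=cv2.cvtColor(sc['color'],cv2.COLOR_RGB2HSV)
p=proj(sc,[h[0],h[1],45]);print('scene predicted',p)
x,y=map(int,p.round());print(hsv[y-7:y+8,x-10:x+11,2])
tip=t+R@np.array([0,0,155+49.6]);print('tip',tip,proj(sc,tip),proj(sc,tip+[0,0,34]))
```

```text
[488.4373754  287.29901951  45.        ] tool [  2.31554371  -0.8737254  329.51658659] [488.45677204 285.06367452 374.51829818]
scene predicted [375.74498555 167.77667638]
[[ 65  68  75  88 107 126 150 174 195 210 222 228 230 228 214 176 130  89
   77  89 100]
 [101 120 137 160 180 197 211 221 228 231 233 234 234 234 230 217 185 145
  111 102  99]
 [188 207 220 230 236 236 236 235 235 234 235 235 234 235 234 231 222 203
  179 146 115]
 [243 247 249 249 250 248 246 241 237 236 234 234 234 235 235 234 232 232
  228 208 160]
 [251 252 252 252 252 251 251 248 244 238 235 234 234 234 235 234 235 235
  237 232 201]
 [253 252 252 253 252 252 251 249 245 238 233 231 230 232 233 234 233 232
  233 231 220]
 [253 253 252 252 252 252 249 243 235 227 219 215 217 223 230 231 231 228
  226 225 223]
 [253 252 253 252 252 251 246 235 226 216 208 201 198 211 228 230 228 226
  225 226 229]
 [252 252 252 253 252 252 248 240 233 227 215 209 210 223 235 238 233 236
  236 238 242]
 [250 252 252 253 252 252 251 249 247 241 237 237 237 242 247 248 246 248
  249 250 251]
 [241 249 252 252 253 252 252 252 251 250 249 249 250 251 251 251 251 252
  252 252 252]
 [214 239 248 251 252 252 253 252 252 252 252 252 252 252 253 252 252 252
  252 251 250]
 [183 211 235 248 252 252 252 252 252 252 252 252 252 252 252 252 251 250
  248 244 241]
 [174 180 208 234 248 251 252 252 252 252 252 252 252 251 250 247 245 240
  235 229 224]
 [173 171 181 205 233 246 251 252 252 252 252 250 249 247 242 233 227 223
  219 215 217]]
tip [488.34630836 284.91808684 169.91837979] [378.41541108 130.31086643] [379.32929493 119.09655111]
```

The scene view agrees to within about 2 mm. I correct by about +2.3/-0.6 mm and descend to just above the mouth.

Emit:
drive_tool:
  motion:
    - [255,0.23,-0.06,0,0]
    - [255,0.23,-0.06,2.5,0]
    - [255,0.23,-0.06,5,0]
    - [255,0.23,-0.06,8,0]
    - [255,0.23,-0.06,10,0]
    - [255,0.23,-0.06,11,0]
    - [255,0.23,-0.06,11,0]
    - [255,0.23,-0.06,11,0]

```text
clock: 10.77
tcp_pos: [489.0, 288.7, 265.0]
tcp_rot: [[0.411, 0.912, -0.0], [0.912, -0.411, -0.0], [-0.0, -0.0, -1.0]]
wrist_force: [-0.2, 0.5, -1.7]
gripper_width: 22.3
```

Run:
```python
from h import *
c=cap('wrist','w7.png');s=ctrl.state();R=np.array(s['tcp_rot']);t=np.array(s['tcp_pos']);print(t,s['wrist_force'],R.round(4).tolist())
tip=t+R@np.array([0,-.3,155+49.6]);print(tip,proj(c,tip),'hole',proj(c,[488.4,287.3,45]))
sc=cap('scene','s7.png');print(proj(sc,tip),proj(sc,[488.4,287.3,45]))
a=cv2.imread('pics/w7.png')[120:320,230:410];b=cv2.imread('pics/s7.png')[115:205,330:420]
cv2.imwrite('pics/m7.png',np.hstack([cv2.resize(a,(450,500),interpolation=cv2.INTER_CUBIC)[:, :],cv2.resize(b,(345,500)[:1]*2,interpolation=cv2.INTER_CUBIC) if 0 else cv2.copyMakeBorder(cv2.resize(b,(345,345),interpolation=cv2.INTER_CUBIC),0,155,0,0,cv2.BORDER_CONSTANT)]))
```

```text
[489.42390024 288.99007332 265.91593876] [ 0.83303645 -0.61984217 -1.0802673 ] [[0.4108, 0.9117, 0.0018], [0.9117, -0.4108, 0.001], [0.0017, 0.0012, -1.0]]
[489.50864128 289.32548214  61.3160113 ] [322.32837612 222.64350885] hole [322.04472345 217.5924923 ]
[376.8176302  162.93790945] [375.73427677 167.77224833]
```

View pics/m7.png

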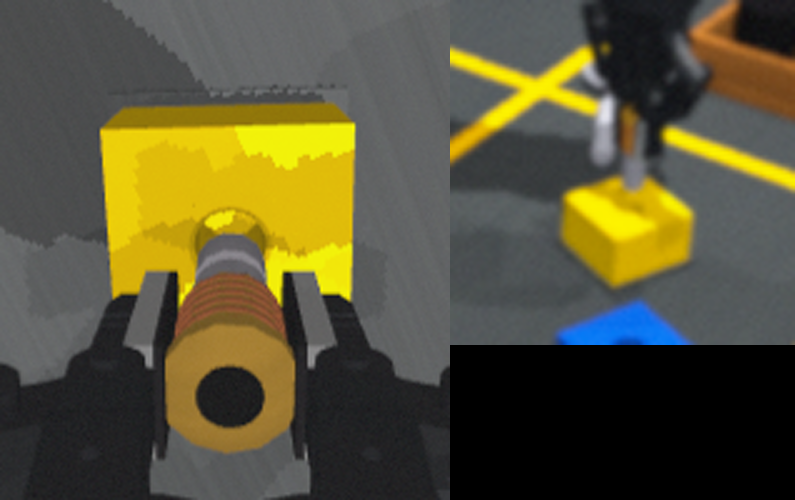

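Laterally it is centred: hole centre at crop column 231, shank at 231. The TCP reads about 1.5 mm beyond intent, so I re-read after settling.

Emit:
drive_tool:
  motion:
    - [255,0,0,0,0]
    - [255,0,0,0,0]
    - [255,0,0,0,0]

```text
clock: 11.12
tcp_pos: [489.0, 289.0, 265.7]
tcp_rot: [[0.41, 0.912, 0.002], [0.912, -0.41, 0.001], [0.002, 0.001, -1.0]]
wrist_force: [-0.2, -0.3, -1.6]
gripper_width: 22.9
```

Run:
```python
from h import *
T=[];HL=[]
for i in range(6):
    c=cap('wrist');s=ctrl.state();R=np.array(s['tcp_rot']);t=np.array(s['tcp_pos']);T.append(t)
    # top rim of hole: column scan for face edges too
    im=c['color'];g=cv2.cvtColor(im,cv2.COLOR_RGB2HSV)[...,2]
    h=onz(c,((231/2.5)+230,120+207/2.5+14.4*.965),45);HL.append((R.T@(h-t))[:2])
    y=cv2.inRange(cv2.cvtColor(im,cv2.COLOR_RGB2HSV),(22,100,60),(34,255,255));
print(np.round(T,2),np.mean(T,0),np.mean(HL,0))
f=g[196:216,322:324].mean(1);print(f.round())
hp=onz(c,(230+230/2.5,120+396/2.5),t[2]-138.6);print('head',R.T@(hp-t))
w=[onz(c,(230+a/2.5,120+126/2.5),45) for a in(102,355)];print('edge',w,np.linalg.norm(w[0]-w[1]),R.T@((w[0]+w[1])/2-t))
```

```text
[[488.91 288.92 265.48]
 [488.81 288.85 265.26]
 [488.78 288.84 265.1 ]
 [488.71 288.81 264.96]
 [488.69 288.78 264.83]
 [488.68 288.76 264.77]] [488.76282841 288.82747202 265.06482223] [-0.75036282  0.42165212]
[224. 224. 224. 224. 224. 224. 217. 192. 218. 242. 238. 223. 217. 198.
 196. 195. 190. 157.  96.  97.]
head [-3.28268962e-01  1.26051952e-02  1.38600000e+02]
edge [array([470.34649455, 332.9827996 ,  45.        ]), array([533.33398595, 304.51891583,  45.        ])] 69.12030636466193 [ 32.74997687  -0.31330633 219.76557559]
```

Emit:
drive_tool:
  motion:
    - [255,-0.1,0,0,0]
    - [255,-0.1,0,0.5,0]
    - [255,-0.1,0,1,0]
    - [255,-0.1,0,1.4,0]
    - [255,-0.1,0,1.4,0]

```text
clock: 11.83
tcp_pos: [487.7, 287.5, 249.3]
tcp_rot: [[0.41, 0.912, -0.002], [0.912, -0.41, -0.001], [-0.002, -0.001, -1.0]]
wrist_force: [-0.6, -0.5, -2.0]
gripper_width: 22.8
```

Emit:
drive_tool:
  motion:
    - [255,0,0,0.1,0]
    - [255,0,0,0.2,0]
    - [255,0,0,0.3,0]
    - [255,0,0,0.3,0]

```text
clock: 12.17
tcp_pos: [488.3, 287.9, 247.6]
tcp_rot: [[0.41, 0.912, -0.0], [0.912, -0.41, -0.0], [-0.0, -0.0, -1.0]]
wrist_force: [0.2, 0.5, -2.3]
gripper_width: 22.6
```

Emit:
drive_tool:
  motion:
    - [255,0,0,0.1,0]
    - [255,0,0,0.2,0]
    - [255,0,0,0.3,0]
    - [255,0,0,0.3,0]

```text
clock: 12.5
tcp_pos: [488.2, 287.8, 244.5]
tcp_rot: [[0.41, 0.912, -0.0], [0.912, -0.41, -0.0], [-0.0, -0.0, -1.0]]
wrist_force: [-0.6, -1.3, -2.8]
gripper_width: 22.9
```

The tip is below the mouth with no contact force. I continue down.

Emit:
drive_tool:
  motion:
    - [255,0,0,0.2,0]
    - [255,0,0,0.5,0]
    - [255,0,0,0.8,0]
    - [255,0,0,1.0,0]
    - [255,0,0,1.0,0]

```text
clock: 12.92
tcp_pos: [488.0, 287.7, 234.0]
tcp_rot: [[0.411, 0.912, -0.001], [0.912, -0.411, -0.001], [-0.001, -0.001, -1.0]]
wrist_force: [0.3, -0.2, -2.2]
gripper_width: 23.0
```

Emit:
drive_tool:
  motion:
    - [255,0,0,0.2,0]
    - [255,0,0,0.5,0]
    - [255,0,0,0.8,0]
    - [255,0,0,1.0,0]
    - [255,0,0,1.2,0]
    - [255,0,0,1.2,0]

```text
clock: 13.42
tcp_pos: [488.1, 287.7, 222.2]
tcp_rot: [[0.41, 0.912, -0.001], [0.912, -0.41, -0.0], [-0.001, -0.001, -1.0]]
wrist_force: [-0.4, 0.2, -1.9]
gripper_width: 23.0
```

Emit:
drive_tool:
  motion:
    - [255,0,0,0.1,0]
    - [255,0,0,0.2,0]
    - [255,0,0,0.3,0]
    - [255,0,0,0.3,0]

```text
clock: 13.75
tcp_pos: [488.2, 287.8, 219.6]
tcp_rot: [[0.411, 0.912, -0.0], [0.912, -0.411, -0.0], [-0.0, -0.0, -1.0]]
wrist_force: [0.1, -0.1, -2.4]
gripper_width: 22.8
```

Emit:
drive_tool:
  motion:
    - [255,0,0,0.1,0]
    - [255,0,0,0.15,0]
    - [255,0,0,0.15,0]

```text
clock: 14.0
tcp_pos: [488.4, 287.9, 218.6]
tcp_rot: [[0.411, 0.912, 0.0], [0.912, -0.411, 0.0], [0.0, 0.0, -1.0]]
wrist_force: [-0.9, -0.5, 0.3]
gripper_width: 22.5
```

Emit:
drive_tool:
  motion:
    - [255,0,0,0.05,0]
    - [255,0,0,0.1,0]
    - [255,0,0,0.1,0]

```text
clock: 14.25
tcp_pos: [488.3, 287.9, 218.5]
tcp_rot: [[0.411, 0.912, 0.001], [0.912, -0.411, 0.001], [0.001, 0.001, -1.0]]
wrist_force: [-2.3, -1.4, 7.9]
gripper_width: 22.9
```

Emit:
drive_tool:
  motion:
    - [255,0,0,0.05,0]
    - [255,0,0,0.1,0]
    - [255,0,0,0.1,0]

```text
clock: 14.5
tcp_pos: [488.2, 287.8, 218.5]
tcp_rot: [[0.411, 0.912, 0.001], [0.912, -0.411, 0.001], [0.001, 0.001, -1.0]]
wrist_force: [-4.7, -2.1, 14.7]
gripper_width: 22.7
```

Contact at TCP 218.5, which puts the fingertips (173 mm ahead) at about 45.5, so they are touching the block top. The nozzle is about 3 mm short of home. I unload, lower the grip force and ease open.

Emit:
drive_tool:
  motion:
    - [255,0,0,-0.1,0]
    - [255,0,0,-0.19,0]
    - [255,0,0,-0.19,0]
  grip_force: 20

```text
clock: 14.75
tcp_pos: [488.4, 287.9, 218.5]
tcp_rot: [[0.41, 0.912, 0.0], [0.912, -0.41, 0.0], [0.0, 0.0, -1.0]]
wrist_force: [-1.6, -0.7, 4.3]
gripper_width: 23.0
```

Run:
```python
from h import *
c=cap('wrist','w8.png');s=ctrl.state();print(s['tcp_pos'],s['wrist_force'],s['gripper_width'])
a=cv2.imread('pics/w7.png');b=cv2.imread('pics/w8.png')
for im in(a,b):
    g=cv2.cvtColor(im,cv2.COLOR_BGR2HSV)[262:300,300:345,2];q=np.argwhere(g<40)[:,::-1].astype(np.float32);print(cv2.minEnclosingCircle(q))
```

```text
[488.38359081 287.92425848 218.54239023] [-1.46807679 -1.04534964  5.77157429] 22.43887817366953
((21.700000762939453, 16.5), 12.788374900817871)
((21.700000762939453, 16.5), 12.788374900817871)
```

Emit:
drive_tool:
  motion:
    - [255,0,0,-0.05,0]
    - [195,0,0,-0.06,0]
    - [190,0,0,-0.06,0]
    - [188,0,0,-0.06,0]
    - [186,0,0,-0.06,0]
    - [185,0,0,-0.06,0]
    - [184,0,0,-0.06,0]
    - [183,0,0,-0.06,0]
    - [182,0,0,-0.06,0]
    - [181,0,0,-0.06,0]

```text
clock: 15.63
tcp_pos: [488.1, 287.7, 218.4]
tcp_rot: [[0.411, 0.912, -0.001], [0.912, -0.411, -0.0], [-0.001, -0.0, -1.0]]
wrist_force: [-0.3, 0.7, -1.9]
gripper_width: 24.8
```

Emit:
drive_tool:
  motion:
    - [180,0,0,0,0]
    - [178,0,0,0,0]
    - [176,0,0,0,0]
    - [174,0,0,0,0]
    - [172,0,0,0,0]
    - [168,0,0,0,0]
    - [164,0,0,0,0]
    - [160,0,0,0,0]

```text
clock: 16.3
tcp_pos: [488.3, 287.9, 218.8]
tcp_rot: [[0.411, 0.912, 0.0], [0.912, -0.411, 0.0], [0.0, 0.0, -1.0]]
wrist_force: [0.3, 0.4, 0.9]
gripper_width: 31.7
```

Run:
```python
from h import *
c=cap('wrist','w9.png');s=ctrl.state();print(s['tcp_pos'],s['wrist_force'],s['gripper_width'])
b=cv2.imread('pics/w9.png');g=cv2.cvtColor(b,cv2.COLOR_BGR2HSV)[255:300,300:345,2];q=np.argwhere(g<40)[:,::-1].astype(np.float32);print(cv2.minEnclosingCircle(q))
for z in(77,80):print(proj(c,[488.4,287.9,z]))
```

```text
[488.32167307 287.86913973 218.78716103] [ 0.45263216 -0.31124834  0.49896167] 31.57562780317879
((23.0, 20.5), 12.500100135803223)
[322.12184604 273.73291241]
[322.12907839 277.4065694 ]
```

Released. The head dropped about 3 px (2.5 mm), which matches home within noise. I open more and rise straight up.

Emit:
drive_tool:
  motion:
    - [120,0,0,0,0]
    - [100,0,0,-0.2,0]
    - [100,0,0,-0.6,0]
    - [100,0,0,-2,0]
    - [100,0,0,-5,0]
    - [100,0,0,-8,0]
    - [100,0,0,-11,0]
    - [100,0,0,-13,0]
    - [100,0,0,-13,0]
    - [100,0,0,-13,0]

```text
clock: 17.18
tcp_pos: [488.8, 288.1, 350.5]
tcp_rot: [[0.41, 0.912, 0.003], [0.912, -0.41, 0.002], [0.003, 0.002, -1.0]]
wrist_force: [0.1, 0.4, -0.8]
gripper_width: 51.7
```

Run:
```python
from h import *
c=cap('wrist','w10.png');sc=cap('scene','s10.png');s=ctrl.state();print(s['tcp_pos'],s['wrist_force'])
for z in(77,80):print('w',z,proj(c,[488.4,287.6,z]),'s',proj(sc,[488.4,287.6,z]))
b=cv2.imread('pics/w10.png');g=cv2.cvtColor(b,cv2.COLOR_BGR2HSV)[180:240,295:350,2];q=np.argwhere(g<45)[:,::-1].astype(np.float32);print(cv2.minEnclosingCircle(q) if len(q) else 0)
a=cv2.imread('pics/s10.png')
cv2.imwrite('pics/m10.png',np.hstack([b[120:300,220:420][:, :].repeat(2,0).repeat(2,1)[:300],cv2.resize(a[120:210,320:430],(367,300),interpolation=cv2.INTER_CUBIC)]))
def ch(x,y):d=cv2.absdiff(cv2.imread(x),cv2.imread(y)).max(2)>60;n,l,st,ce=cv2.connectedComponentsWithStats(d.astype(np.uint8));return [(list(map(int,st[i])))for i in range(1,n) if st[i][4]>15]
print(ch('pics/scene0.png','pics/s10.png'))
```

```text
[487.89850154 287.62598518 348.01406384] [ 0.17965736  0.10850332 -0.16583713]
w 77 [321.10818871 197.63568054] s [376.56247688 158.52310955]
w 80 [321.10723664 198.52617861] s [376.63622415 157.64415989]
((26.0, 16.5), 5.02503776550293)
[[146, 0, 31, 66, 983], [176, 0, 8, 17, 84], [206, 0, 17, 53, 250], [224, 0, 13, 36, 257], [365, 0, 42, 130, 2982], [378, 0, 24, 8, 141], [142, 85, 12, 35, 236], [206, 87, 29, 45, 811], [0, 104, 59, 131, 3327], [150, 123, 14, 12, 90], [318, 146, 24, 15, 110], [368, 146, 5, 8, 32], [370, 158, 19, 12, 117], [270, 254, 16, 20, 200], [86, 261, 24, 24, 242]]
```

View pics/m10.png

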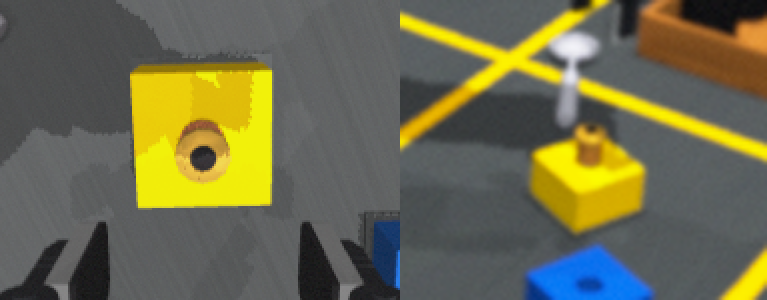

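The nozzle stands upright with only brass above the block. Its head is at scene pixel (378,159), against (376.6,158.5) predicted for fully home. Handing in.

```bash
python3 -c "
from bench import ctrl
print(ctrl.state()['wrist_force']);print(ctrl.close_job())"
```

```text
[ 0.17965736  0.10850332 -0.16583713]
the job is handed in; nothing more can be done
None
```

The nozzle is off the coupling and standing upright in the farther yellow block. I let go of it and handed the job in at about 17 s of robot time.

- **Pressing the sleeve:** I pushed both wings down together with the open fingers. The force peaked at about 7 N, then dropped to about 4.5 N. The camera confirmed that the sleeve stayed down and the nozzle had popped up.
- **Drawing it out:** I gripped the brass and pulled straight up, with at most 9 N of drag in the readings. The picture afterwards showed the sleeve back up.
- **Parking:** It went into the hole with no measurable contact. The fingertips touched the block's top before the nozzle's step did, reading up to about 15 N. I unloaded to zero and opened slowly, so the nozzle slid the last 2.5–3 mm by its own weight.
- **Last checks:** The head was at scene pixel (378,159), against (376.6,158.5) predicted for fully home. Only brass showed above the block, the wrist force was about 0 and the gripper was clear. Comparing scene pictures before and after, I saw no other listed object moved. I put the remaining differences down to the robot and its shadows, without examining each one.
- **Disagreements:** The top camera and the wrist camera placed the dock about 5 mm apart. I used the wrist camera, and the contacts bore it out. Hole estimates also differed by 1–2 mm, so I used a middle value.

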